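# Seat four gas cells in their own cradles

### The arm

A 7-joint arm with a two-finger parallel gripper is mounted at the origin on a cart in front of the work surface, level with it; the furniture and walls round the work are solid. World frame = base frame: x ahead of the robot, y to its left, z up, the work surface at z = 0. Lengths are in m, angles in degrees, forces in N, time in s.
With the tool pointing down it reaches from about 0.35 to 0.9 m from the base axis. Payload 19.9 kg.
Tool frame: the origin (TCP) lies on the centre line of the jaws, within the pads' length; the fingertips stand 19 mm ahead of it and the grasp point (between the pads) is the TCP (robot.tips_ahead is the distance from the TCP to the fingertips, in m); z points along the fingers, y is the line along which they close (so a half turn about z gives the same grasp; the last joint's range is limited). The gripper opens to 94 mm and grips with 3 to 60 N. Pads are 16 mm wide; open, the fingers measure 119 mm over their backs; the gripper's body (75 mm by 177 mm) begins 78 mm behind the grasp point.
Start: joints at [67.523, 23.915, -0.59, 92.452, 0.269, 63.638, -3.037], TCP at [0.215, -0.587, 0.224] pointing down, gripper open.
Joint ranges: [-161.28, 161.28], [-22.2, 115.67], [-73.04, 71.86], [3.21, 147.25], [-68.34, 248.33], [10.77, 114.83], [-161.83, 161.83]. Speed limits (degrees/s): [108.29, 108.29, 136.94, 136.94, 172.46, 172.46, 172.46].

### API

Orientations are given as a 3x3 rotation matrix whose columns are the frame's x, y, z axes.
In Python, from cell import robot gives the robot as it stands. The module is installed in compiled form; this text tells all that it offers.
- The arm moves only by the shell command python3 -m handwheel 'ROWS' [FORCE]. ROWS is JSON, a list of rows, each a list of 7 numbers: the turn, a rotation vector about the world's x, y, z as a fraction of full scale, then the shift along the world's x, y, z as a fraction of full scale, then the closure, from -1 (fully open) to 1 (shut). A call has exactly 8 rows; each row is the pose to reach, as a shift and turn from the pose commanded when the call began, turning the shorter way round; what a row does not reach only later rows make up. Full scale, the value 1, is 75 cm for a shift and pi rad for a turn. A row lasts 1/12 s, in which the tool goes at most 41.7 mm and 7.16 degrees, less where a joint would pass 70% of its speed; a pose out of reach is approached as far as the arm can. A call with a number of a shift or a turn outside -1 to 1 is refused whole. A call with a gripper value outside its range is refused whole. The fingers move at their own pace and stop on an object; FORCE is the grip in N (left out, the last holds). Time passes only in rows, so rows that repeat a pose let the fingers close, or fill a call up. It gives the time, the measured TCP pose, the force, the opening and the grip force at its end, in the units of the state.
- robot.get_state(): the state, without advancing time (a new reading comes with each control period).
- robot.get_image(name): name is "scene" or "top" or "wrist"; returns a dict with "frame" (420x560x3 uint8, blue, green, red), "range_z" (420x560 float32, m along the optical axis (not along the pixel's ray), 0 where there is no reading), "intrinsics" (3x3 intrinsics, pixels), "position" and "attitude" of the camera in the world. Camera axes: x right, y up, looking along -z (the intrinsics and any distortion apply to the point x, -y, -z); pixel columns grow to the right and rows downward; lengths in m; the calibration is good to about 2 mm. A picture is of the moment at which its call begins.
- robot.job_done(): hands the job in; it is judged then, once.
The state is a dict: "time_s": time; "q": joint angles; "joint_vel": joint speeds; "joint_torque": joint torques, N m; "eef_pos": TCP position; "ee_rot": TCP orientation; "contact_force": force on the tool from outside, world axes, zero at the start; "moment": the same for the moment, N m; "finger_gap": finger opening in m; "grasp_force": force on a finger pad.
Only numpy, scipy, OpenCV 4.12 (cv2) and the standard library are available. Lean on these libraries where they do the work, as an engineer would, in place of code of your own. Each camera call takes 0.05 s, during which the arm holds its last target. There are 200 camera calls.

### The job

Four glass gas cells lie on the lab table, slim and wide, short and long. Set each one down in the cradle cut for its own length and nut size, with both its hexagonal nuts fully home in the white end blocks, ready for the beam line. They are glass, so lower them in and do not drop them, and leave the vial and the roll of tape alone.

Things in the scene. Friction and masses are not known exactly. Their poses are not given: they have to be found in the camera images.
- slim_short_cell_mid (a point): the slim short gas cell, lying: a clear glass tube of 18 mm diameter with an aluminium hexagonal nut on each end, 24 mm across flats, 12 mm long; 44 mm of glass between the nuts, 68 mm overall. Point: the cell's centre, 12 mm above what its nuts lie on; x along the tube (ends alike), z up at the start. Grip it round the glass.
- slim_short_cradle_seat (a point): the slim short cell's cradle, fixed: dark brown board 94 x 44 x 6 mm with a white block across each end, tops 32 mm up, 44 mm open between them. Each block has a half-hexagon nest for a nut (floor 20 mm up, sides sloping at 60 degrees, 2 mm side play) and an outer lip 5 mm high (5 mm end play each way). Point: where the seated cell's centre belongs, 32 mm up; x along the cradle (ends alike), z up.
- slim_long_cell_mid (a point): the slim long gas cell, lying: a clear glass tube of 18 mm diameter with an aluminium hexagonal nut on each end, 24 mm across flats, 12 mm long; 72 mm of glass between the nuts, 96 mm overall. Point: the cell's centre, 12 mm above what its nuts lie on; x along the tube (ends alike), z up at the start. Grip it round the glass.
- slim_long_cradle_seat (a point): the slim long cell's cradle, fixed: dark brown board 122 x 44 x 6 mm with a white block across each end, tops 32 mm up, 72 mm open between them. Each block has a half-hexagon nest for a nut (floor 20 mm up, sides sloping at 60 degrees, 2 mm side play) and an outer lip 5 mm high (5 mm end play each way). Point: where the seated cell's centre belongs, 32 mm up; x along the cradle (ends alike), z up.
- wide_short_cell_mid (a point): the wide short gas cell, lying: a clear glass tube of 28 mm diameter with an aluminium hexagonal nut on each end, 36 mm across flats, 12 mm long; 44 mm of glass between the nuts, 68 mm overall. Point: the cell's centre, 18 mm above what its nuts lie on; x along the tube (ends alike), z up at the start. Grip it round the glass.
- wide_short_cradle_seat (a point): the wide short cell's cradle, fixed: dark brown board 94 x 58 x 6 mm with a white block across each end, tops 32 mm up, 44 mm open between them. Each block has a half-hexagon nest for a nut (floor 14 mm up, sides sloping at 60 degrees, 2 mm side play) and an outer lip 8 mm high (5 mm end play each way). Point: where the seated cell's centre belongs, 32 mm up; x along the cradle (ends alike), z up.
- wide_long_cell_mid (a point): the wide long gas cell, lying: a clear glass tube of 28 mm diameter with an aluminium hexagonal nut on each end, 36 mm across flats, 12 mm long; 72 mm of glass between the nuts, 96 mm overall. Point: the cell's centre, 18 mm above what its nuts lie on; x along the tube (ends alike), z up at the start. Grip it round the glass.
- wide_long_cradle_seat (a point): the wide long cell's cradle, fixed: dark brown board 122 x 58 x 6 mm with a white block across each end, tops 32 mm up, 72 mm open between them. Each block has a half-hexagon nest for a nut (floor 14 mm up, sides sloping at 60 degrees, 2 mm side play) and an outer lip 8 mm high (5 mm end play each way). Point: where the seated cell's centre belongs, 32 mm up; x along the cradle (ends alike), z up.
- sample_vial_mid (a point): bystander: a small clear vial with a red cap, 22 mm in diameter, 52 mm tall, standing beside the oscilloscope; point: its centre, 26 mm up. Leave it where it stands.
- black_tape_mid (a point): bystander: a roll of black tape lying flat behind the oscilloscope, 62 mm in diameter, 19 mm high; point: its centre, 9.5 mm up. Leave it where it lies.
There are look-alikes about, which are no part of the job. What is shaped like the part that bears slim_short_cell_mid but turquoise is not meant.

How it is judged:
By the outcome, as a careful person would: the job done as asked, in the order asked, and still so for the second after the job is handed in, with the robot touching nothing.
It also fails if it takes over 106 s, if anything falls off the work surface, if the arm or the gripper's body presses on something with over 40 N, if the wrist force passes 120 N, or if a joint passes its speed limit or range.

## Working session

There is one attempt and no reset: what is moved stays moved. The work goes in short steps, Python scripts to look and compute and a shell command to move; the robot and the scene stay as the last step left them, time stands still between calls to the robot, and variables do not carry over. Pictures are saved under pics/ and viewed, at most 14 in all, crops included, and the job is handed in when it is done.

```bash
mkdir -p pics; cat > h.py <<'E'
import numpy as np, cv2
from cell import robot
def grab(name,tag):
    im=robot.get_image(name); cv2.imwrite(f'pics/{tag}.png',im['frame'])
    np.savez(f'{tag}.npz',**{k:np.array(im[k]) for k in im}); return im
def load(tag): return dict(np.load(f'{tag}.npz'))
def cloud(im):
    K=np.array(im['intrinsics']);z=im['range_z'];v,u=np.mgrid[:z.shape[0],:z.shape[1]]
    p=np.stack([(u-K[0,2])/K[0,0]*z,-(v-K[1,2])/K[1,1]*z,-z],-1)
    return p@np.array(im['attitude']).T+np.array(im['position'])
def onplane(im,u,v,h):
    K=np.array(im['intrinsics']);d=np.array([(u-K[0,2])/K[0,0],-(v-K[1,2])/K[1,1],-1])
    d=np.array(im['attitude'])@d;p=np.array(im['position']);return p+d*(h-p[2])/d[2]
E
python3 - <<'E'
from h import *
for n in('top','scene'):
    im=grab(n,n+'0');print(n,im['position'],np.round(im['attitude'],3).tolist(),im['intrinsics'])
    f=im['frame'];
s=robot.get_state();print(s['time_s'],s['eef_pos'],np.round(s['ee_rot'],3),s['finger_gap'])
E
```

```text
top [ 0.46459798 -0.1993656   0.91859478] [[0.016, 0.992, -0.126], [-1.0, 0.015, -0.012], [-0.01, 0.126, 0.992]] [[445.04071506   0.         276.63093536]
 [  0.         445.04071506 210.28569411]
 [  0.           0.           1.        ]]
scene [-0.12084733 -0.54569104  0.49981163] [[0.432, 0.453, -0.78], [-0.902, 0.239, -0.361], [0.023, 0.859, 0.511]] [[430.41156089   0.         288.93345397]
 [  0.         430.41156089 211.11946518]
 [  0.           0.           1.        ]]
0.1 [ 0.21466725 -0.58665606  0.22389161] [[ 0.939  0.344 -0.   ]
 [ 0.344 -0.939  0.001]
 [-0.    -0.001 -1.   ]] 0.09396251265452273
```

View pics/top0.png

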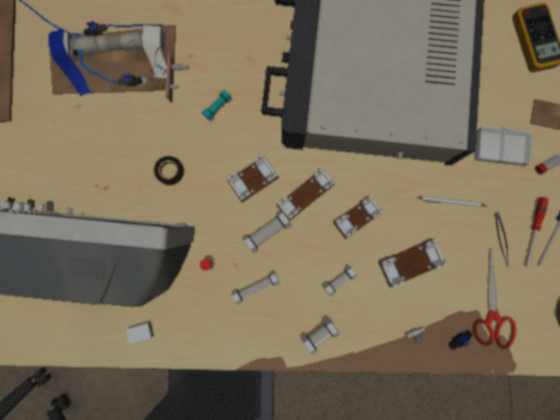

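View pics/scene0.png

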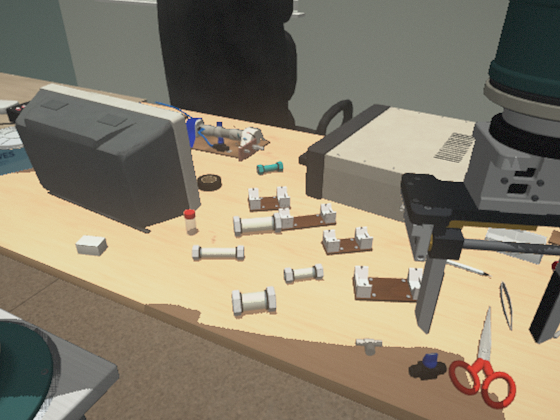

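```bash
python3 - <<'E'
from h import *
im=load('top0');f=im['frame'];c=cv2.resize(f[150:360,220:460],None,fx=3.3,fy=2.85*3.3/2.85,interpolation=cv2.INTER_CUBIC)[:600]
c=cv2.resize(f[150:355,205:460],None,fx=2.9,fy=2.9,interpolation=cv2.INTER_CUBIC);cv2.imwrite('pics/crop.png',c)
P=cloud(im);print('table z',np.median(P[300:360,160:240,2]))
for n,(u0,u1,v0,v1) in dict(scopebox=(285,480,0,160),scope=(0,195,200,300)).items():
    q=P[v0:v1,u0:u1].reshape(-1,3);q=q[q[:,2]>.05];print(n,q.min(0),q.max(0))
# components of height>8mm
m=((P[...,2]>.007)&(P[...,2]<.06)).astype(np.uint8);m[:150]=0;m[:,:200]=0
n,l,st,ce=cv2.connectedComponentsWithStats(m)
for i in range(1,n):
    if st[i,4]>60:
        q=P[l==i];r=cv2.minAreaRect((q[:,:2]*1000).astype(np.float32));print(np.round(ce[i]),st[i,4],np.round(r[0],1),np.round(r[1],1),round(r[2],1),'zmax',round(np.percentile(q[:,2],97),4))
E
```

```text
table z 0.0006076949196631154
scopebox [ 0.46459798 -0.56833642  0.05001462] [ 1.00034947 -0.1993656   0.91859478]
scope [ 0.40370938 -0.1993656   0.05016747] [0.58541016 0.34295056 0.91859478]
[403. 156.] 693 [ 689.1 -419.4] [258.2  15. ] 84.3 zmax 0.0588
[505. 156.] 761 [ 696.7 -652.3] [108.1  28.6] 88.4 zmax 0.0319
[263. 170.] 447 [ 657.3 -153.8] [56.7 55.8] 39.1 zmax 0.0331
[548. 165.] 271 [ 682.6 -747.5] [22.1 53.2] 28.9 zmax 0.0243
[321. 181.] 343 [ 636.6 -274.1] [42.6 48.3] 37.7 zmax 0.0336
[240. 185.] 446 [ 632.7 -119.4] [57.6 50.2] 36.2 zmax 0.0334
[309. 194.] 113 [ 613.7 -253. ] [45.4 37.9] 68.9 zmax 0.0107
[273. 224.] 1092 [ 554.3 -188.2] [ 53.3 153.5] 45.2 zmax 0.0378
[358. 217.] 708 [ 567.6 -353.2] [43.5 92. ] 36.6 zmax 0.0342
[450. 201.] 205 [ 605.3 -545.7] [131.7  10.7] 85.7 zmax 0.0118
[537. 222.] 459 [ 543.8 -716.5] [ 21.6 146. ] 75.7 zmax 0.0209
[550. 239.] 202 [ 531.2 -744.7] [ 13.1 123.3] 66.6 zmax 0.017
[426. 256.] 694 [ 485.3 -481.7] [57.2 77.3] 23.8 zmax 0.033
[392. 272.] 464 [ 460.5 -425.7] [57.9 40.9] 21.6 zmax 0.0336
[206. 265.] 134 [466.6 -52.7] [21.3 20.8] 1.4 zmax 0.0553
[339. 281.] 382 [ 438.6 -316.5] [27.4 68.6] 38.3 zmax 0.0264
[255. 288.] 516 [ 422.4 -147.7] [26.8 96.5] 27.3 zmax 0.0257
[484. 329.] 1020 [ 344.6 -613.4] [ 97.6 151.4] 51.1 zmax 0.0375
[319. 336.] 617 [ 331.5 -276.7] [41.  68.7] 36.8 zmax 0.0385
[416. 334.] 158 [ 334.7 -469. ] [24.6 37.5] 20.0 zmax 0.016
```

View pics/crop.png

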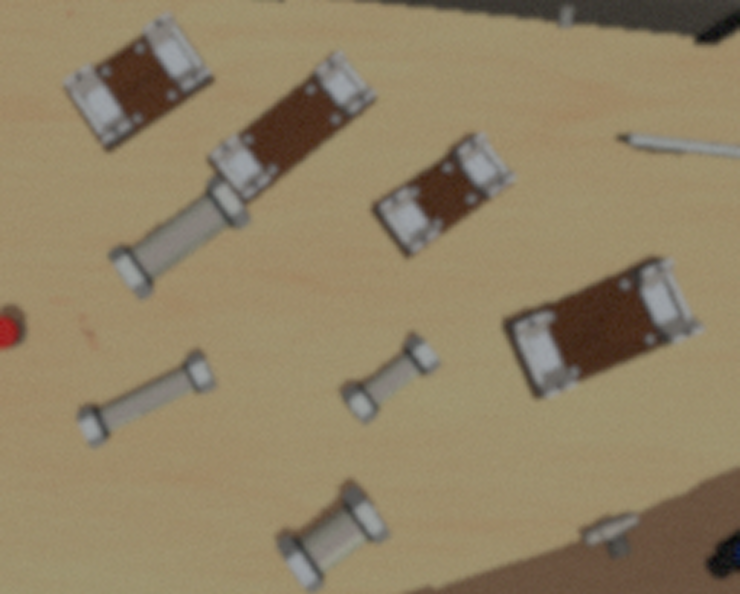

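```bash
cat > meas.py <<'E'
from h import *
G={'WLcell':(268,232),'SLcell':(255,288),'SScell':(340,281),'WScell':(320,335)}
C={'WScr':(252,178),'SLcr':(305,194),'SScr':(357,217),'WLcr':(413,262)}
def fit(P,u,v,r,zlo,zhi):
    q=P[max(0,v-r):v+r,u-r:u+r].reshape(-1,3);return q[(q[:,2]>zlo)&(q[:,2]<zhi)]
E
python3 - <<'E'
from meas import *
im=load('top0');P=cloud(im);f=im['frame'].astype(int)
hh=P[...,2]
# cells: separate WLcell from SLcr by hand polygon
polys={'WLcell':[(243,238),(253,250),(291,229),(283,211),(274,211)],'SLcell':[(230,290),(236,303),(281,285),(276,270)],'SScell':[(322,283),(330,296),(357,277),(350,263)],'WScell':[(300,337),(312,354),(341,334),(328,315)],
'WScr':[(226,177),(242,202),(281,178),(264,152)],'SLcr':[(276,202),(292,221),(336,185),(321,166)],'SScr':[(332,220),(345,239),(383,215),(370,194)],'WLcr':[(377,262),(391,288),(448,265),(434,237)]}
for n,p in polys.items():
    m=np.zeros(hh.shape,np.uint8);cv2.fillPoly(m,[np.array(p)],1);m=cv2.dilate(m,np.ones((3,3)))>0
    lo=.010 if 'cell' in n else .014
    q=P[m&(hh>lo)&(hh<.045)];
    r=cv2.minAreaRect((q[:,:2]*1000).astype(np.float32));b=cv2.boxPoints(r)
    e=[b[1]-b[0],b[2]-b[1]];e=max(e,key=np.linalg.norm);a=np.degrees(np.arctan2(e[1],e[0]))%180
    c=q[:,:2]-q[:,:2].mean(0);w,V=np.linalg.eigh(c.T@c);a2=np.degrees(np.arctan2(V[1,1],V[0,1]))%180
    print(n,np.round(r[0],1),np.round(sorted(r[1]),1),'yaw',round(a,1),'pca',round(a2,1),'mean',np.round(q.mean(0)*1000,1),len(q))
q=P[(hh>.07)&(hh<.5)];
for t,(x0,x1,y0,y1) in dict(scope=(.3,.7,-.15,.4),box=(.5,.9,-.7,-.15)).items():
    s=q[(q[:,0]>x0)&(q[:,0]<x1)&(q[:,1]>y0)&(q[:,1]<y1)]
    for x in np.arange(x0,x1,.05):
        k=s[(abs(s[:,0]-x)<.025)]
        if len(k)>5: print(t,round(x,2),'y',np.round([k[:,1].min(),k[:,1].max()],3),'zmax',round(k[:,2].max(),3))
E
```

```text
WLcell [ 537.1 -170.2] [ 41.2 102.8] yaw 125.7 pca 126.8 mean [ 535.4 -170.3   30.6] 750
SLcell [ 422.4 -147.7] [26.8 96.5] yaw 117.3 pca 117.2 mean [ 422.3 -147.3   20.3] 516
SScell [ 438.6 -316.5] [27.4 68.6] yaw 128.3 pca 128.4 mean [ 439.  -315.9   20.5] 381
WScell [ 331.5 -276.7] [41.  68.7] yaw 126.8 pca 126.8 mean [ 332.6 -275.5   30.9] 617
WScr [ 646.1 -137. ] [54.4 90. ] yaw 125.2 pca 125.0 mean [ 646.7 -137.1   22.9] 560
SLcr [ 614.1 -246.9] [ 39.9 118.1] yaw 129.8 pca 129.8 mean [ 614.5 -247.2   25.5] 483
SScr [ 568.2 -353.9] [39.7 90.2] yaw 126.4 pca 126.5 mean [ 567.8 -353.6   25.4] 495
WLcr [ 476.5 -462.6] [ 53.9 119.1] yaw 113.6 pca 113.3 mean [ 476.2 -463.7   22.8] 634
scope 0.4 y [0.009 0.251] zmax 0.215
scope 0.45 y [-0.012  0.246] zmax 0.226
scope 0.5 y [-0.023  0.243] zmax 0.238
scope 0.55 y [-0.023  0.342] zmax 0.237
scope 0.6 y [0.259 0.343] zmax 0.08
box 0.7 y [-0.553 -0.196] zmax 0.13
box 0.75 y [-0.56  -0.153] zmax 0.131
box 0.8 y [-0.564 -0.155] zmax 0.131
box 0.85 y [-0.57 -0.16] zmax 0.131
```

```bash
python3 - <<'E'
from meas import *
P=cloud(load('top0'));q=P[(P[...,2]>.05)&(P[...,2]<.5)];q=q[(q[:,0]>.6)&(q[:,1]<-.1)]
for y in np.arange(-.32,-.13,.02):
    k=q[abs(q[:,1]-y)<.01]
    print(round(y,2),[ (z,round(k[k[:,2]>z][:,0].min(),3)) for z in(.05,.09,.115) if (k[:,2]>z).any()])
E
```

```text
-0.32 [(0.05, np.float64(0.701)), (0.09, np.float64(0.701)), (0.115, np.float64(0.701))]
-0.3 [(0.05, np.float64(0.704)), (0.09, np.float64(0.704)), (0.115, np.float64(0.704))]
-0.28 [(0.05, np.float64(0.705)), (0.09, np.float64(0.705)), (0.115, np.float64(0.705))]
-0.26 [(0.05, np.float64(0.708)), (0.09, np.float64(0.708)), (0.115, np.float64(0.708))]
-0.24 [(0.05, np.float64(0.707)), (0.09, np.float64(0.707)), (0.115, np.float64(0.707))]
-0.22 [(0.05, np.float64(0.707)), (0.09, np.float64(0.708)), (0.115, np.float64(0.708))]
-0.2 [(0.05, np.float64(0.709)), (0.09, np.float64(0.71)), (0.115, np.float64(0.711))]
-0.18 [(0.05, np.float64(0.76))]
-0.16 [(0.05, np.float64(0.761))]
-0.14 []
```

```bash
python3 -m handwheel '[[0,0,0.04,0,0,0,-1],[0,0,0.08,0,0,0,-1],[0,0,0.12,0.05,0.05,0,-1],[0,0,0.16,0.1,0.1,0,-1],[0,0,0.2,0.15,0.15,0,-1],[0,0,0.24,0.2,0.2,0,-1],[0,0,0.28,0.25,0.25,0,-1],[0,0,0.32,0.3,0.3,0,-1]]' 15
```

```text
time_s: 0.77
eef_pos: [0.3925, -0.4084, 0.2244]
ee_rot: [[0.212, 0.977, -0.0], [0.977, -0.212, -0.0], [-0.0, -0.0, -1.0]]
contact_force: [0.9, -0.4, 0.4]
finger_gap: 0.094
grasp_force: 0.0
```

```bash
python3 -m handwheel '[[0,0,0.034,0.024,0.04,0,-1],[0,0,0.068,0.048,0.08,0,-1],[0,0,0.102,0.072,0.12,0,-1],[0,0,0.136,0.095,0.16,0,-1],[0,0,0.17,0.119,0.2,0,-1],[0,0,0.204,0.143,0.24,0,-1],[0,0,0.238,0.167,0.28,0,-1],[0,0,0.27,0.191,0.318,0,-1]]' 25
python3 - <<'E'
from h import *
im=grab('wrist','w1');print(np.round(im['position'],3),np.round(im['attitude'],2).tolist())
E
```

```text
time_s: 1.43
eef_pos: [0.5353, -0.1699, 0.2244]
ee_rot: [[-0.592, 0.806, -0.0], [0.806, 0.592, -0.0], [0.0, -0.0, -1.0]]
contact_force: [0.4, 0.3, 0.3]
finger_gap: 0.0938
grasp_force: 0.0
[ 0.487 -0.103  0.383] [[0.81, -0.57, -0.17], [0.59, 0.77, 0.23], [0.0, -0.28, 0.96]]
```

View pics/w1.png

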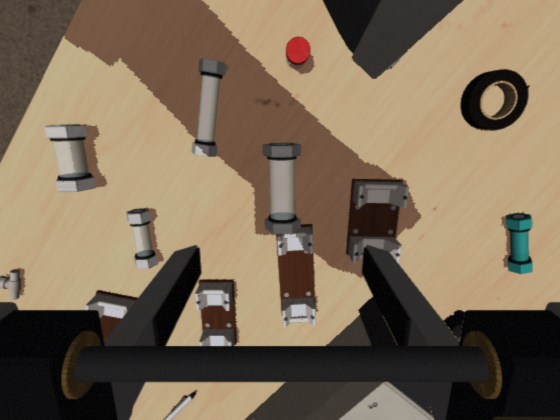

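The wrist picture shows the wide long cell at (282,187), aligned with the tool, beside the slim long cradle at (296,280), with the wide short cradle at (376,220), slim long cell (207,107), slim short cell (142,238) and wide short cell (70,157). The turquoise decoy is at (519,243).

```bash
python3 - <<'E'
from h import *
im=load('w1');P=cloud(im);hh=P[...,2]
print('table',np.median(hh[20:100,300:330]),np.median(hh[150:200,120:180]))
polys={'WLcell':[(262,142),(262,160),(264,234),(300,234),(302,142)],'SLcell':[(196,58),(190,157),(218,157),(228,58)],'SScell':[(125,208),(133,270),(158,270),(154,207)],'WScell':[(46,123),(56,192),(96,190),(90,122)],
'WScr':[(350,176),(345,252),(360,264),(402,264),(410,178)],'SLcr':[(276,234),(280,327),(318,325),(314,224),(302,224)]}
for n,p in polys.items():
    m=np.zeros(hh.shape,np.uint8);cv2.fillPoly(m,[np.array(p)],1);m=cv2.dilate(m,np.ones((3,3)))>0
    lo=.010 if 'cell' in n else .014
    q=P[m&(hh>lo)&(hh<.045)]
    r=cv2.minAreaRect((q[:,:2]*1000).astype(np.float32));b=cv2.boxPoints(r)
    e=max([b[1]-b[0],b[2]-b[1]],key=np.linalg.norm);a=np.degrees(np.arctan2(e[1],e[0]))%180
    print(n,np.round(r[0],1),np.round(sorted(r[1]),1),'yaw',round(a,1),'zmax',round(np.percentile(q[:,2],97),4),len(q))
E
```

```text
table -0.0010692218397014563 -0.0012478028133044994
WLcell [ 538.9 -170.9] [ 41.8 103. ] yaw 127.5 zmax 0.0355 2651
SLcell [ 424.4 -148.1] [27.8 95.9] yaw 117.4 zmax 0.0235 1916
SScell [ 440.6 -316.5] [28.2 68.5] yaw 128.4 zmax 0.0235 1107
WScell [ 335.7 -274.9] [36.2 68.6] yaw 126.5 zmax 0.0354 2256
WScr [ 648. -137.] [54.2 90.4] yaw 125.2 zmax 0.0318 1351
SLcr [ 612.7 -242.8] [ 41.3 131.6] yaw 130.6 zmax 0.0346 1519
```

```bash
python3 -m handwheel '[[0,0,0,0,0,-0.05,-1],[0,0,0,0.001,0.001,-0.1,-1],[0,0,0,0.001,0.001,-0.15,-1],[0,0,0,0.001,0.001,-0.2,-1],[0,0,0,0.001,0.001,-0.235,-1],[0,0,0,0.001,0.001,-0.255,-0.8],[0,0,0,0.001,0.001,-0.264,0],[0,0,0,0.001,0.001,-0.264,1]]' 25
python3 -m handwheel '[[0,0,0,0,0,0,1],[0,0,0,0,0,0,1],[0,0,0,0,0,0,1],[0,0,0,0,0,0,1],[0,0,0,0,0,0,1],[0,0,0,0,0,0.01,1],[0,0,0,0,0,0.03,1],[0,0,0,0,0,0.06,1]]' 25
```

```text
time_s: 2.15
eef_pos: [0.5348, -0.1706, 0.0251]
ee_rot: [[-0.588, 0.809, -0.002], [0.809, 0.588, 0.001], [0.002, -0.001, -1.0]]
contact_force: [-0.3, -0.3, 0.3]
finger_gap: 0.0774
grasp_force: 0.0
time_s: 2.82
eef_pos: [0.5347, -0.1706, 0.0713]
ee_rot: [[-0.588, 0.809, -0.002], [0.809, 0.588, 0.001], [0.002, -0.001, -1.0]]
contact_force: [0.2, -0.8, 0.7]
finger_gap: 0.024
grasp_force: 0.0
```

```bash
python3 -m handwheel '[[0,0,0,0,0,0.05,-0.3],[0,0,0,0,0,0.1,-0.3],[0,0,0,0,0,0.15,-0.3],[0,0,0,0,0,0.2,-0.3],[0,0,0,0,0,0.2,-0.3],[0,0,0,0,0,0.2,-0.3],[0,0,0,0,0,0.2,-0.3],[0,0,0,0,0,0.2,-0.3]]' 25
python3 - <<'E'
from h import *
im=grab('wrist','w2')
P=cloud(im);hh=P[...,2]
E
```

```text
time_s: 3.48
eef_pos: [0.535, -0.1708, 0.2206]
ee_rot: [[-0.588, 0.809, -0.001], [0.809, 0.588, 0.0], [0.001, -0.001, -1.0]]
contact_force: [-0.0, 0.4, -0.9]
finger_gap: 0.0609
grasp_force: 0.0
```

View pics/w2.png

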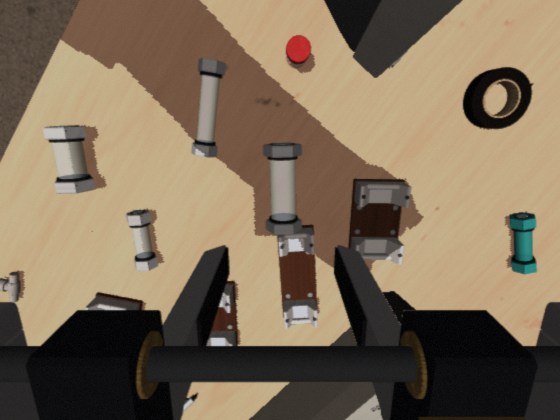

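The cell still lies in place at (283,188); I lifted before the fingers had closed. Retrying with a full wait.

```bash
python3 -m handwheel '[[0,0,0,0,0,-0.05,-0.3],[0,0,0,0,0,-0.1,-0.3],[0,0,0,0,0,-0.15,-0.3],[0,0,0,0,0,-0.2,-0.3],[0,0,0,0,0,-0.235,-0.3],[0,0,0,0,0,-0.255,-0.3],[0,0,0,0,0,-0.262,-0.3],[0,0,0,0,0,-0.262,0.5]]' 25
python3 -m handwheel '[[0,0,0,0,0,0,1],[0,0,0,0,0,0,1],[0,0,0,0,0,0,1],[0,0,0,0,0,0,1],[0,0,0,0,0,0,1],[0,0,0,0,0,0,1],[0,0,0,0,0,0,1],[0,0,0,0,0,0,1]]' 25
```

```text
time_s: 4.2
eef_pos: [0.5346, -0.1703, 0.0234]
ee_rot: [[-0.588, 0.809, -0.003], [0.809, 0.588, 0.001], [0.003, -0.002, -1.0]]
contact_force: [0.5, -0.3, 0.7]
finger_gap: 0.0573
grasp_force: 0.0
time_s: 4.87
eef_pos: [0.536, -0.1711, 0.0257]
ee_rot: [[-0.588, 0.809, 0.001], [0.809, 0.588, -0.001], [-0.001, 0.0, -1.0]]
contact_force: [-1.1, 0.8, 7.3]
finger_gap: 0.0276
grasp_force: 25.0
```

```bash
python3 -m handwheel '[[0,0,0,0,0,0.01,1],[0,0,0,0,0,0.03,1],[0,0,0,0,0,0.06,1],[0,0,0,0,0,0.1,1],[0,0,0,0,0,0.14,1],[0,0,0,0,0,0.18,1],[0,0,0,0,0,0.2,1],[0,0,0,0,0,0.2,1]]' 25
python3 -m handwheel '[[0,0,-0.01,-0.01,-0.05,0,1],[0,0,-0.02,-0.02,-0.1,0,1],[0,0,-0.03,-0.03,-0.15,0,1],[0,0,-0.04,-0.04,-0.2,0,1],[0,0,-0.05,-0.05,-0.25,0,1],[0,0,-0.06,-0.06,-0.3,0,1],[0,0,-0.069,-0.07,-0.35,0,1],[0,0,-0.069,-0.077,-0.389,0,1]]' 25
python3 - <<'E'
from h import *
im=grab('wrist','w3')
E
```

```text
time_s: 5.53
eef_pos: [0.537, -0.1712, 0.1789]
ee_rot: [[-0.588, 0.809, 0.005], [0.809, 0.588, -0.002], [-0.005, 0.003, -1.0]]
contact_force: [0.1, -0.3, -1.4]
finger_gap: 0.0274
grasp_force: 25.0
time_s: 6.2
eef_pos: [0.4758, -0.4655, 0.1741]
ee_rot: [[-0.396, 0.918, -0.001], [0.918, 0.396, -0.0], [0.001, -0.001, -1.0]]
contact_force: [0.5, -0.0, -1.4]
finger_gap: 0.0276
grasp_force: 25.0
```

View pics/w3.png

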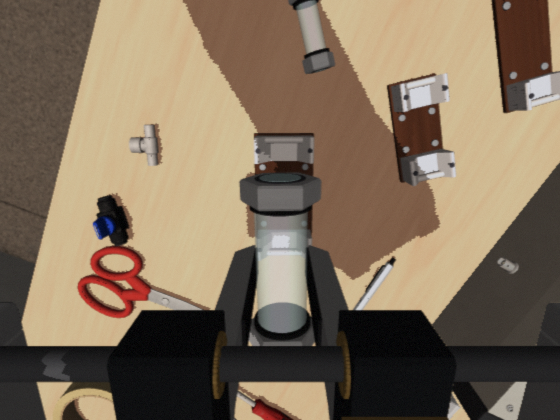

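```bash
cat > rel.py <<'E'
from h import *
def tool(tag):
    im=load(tag);P=cloud(im);s=robot.get_state();R=np.array(s['ee_rot']);T=(P-np.array(s['eef_pos']))@R
    return P,T,s
E
python3 - <<'E'
from rel import *
P,T,s=tool('w3')
# T: x along tube, y closing, z down
m=(abs(T[...,1])<.03)&(abs(T[...,2])<.045)&(abs(T[...,0])<.08)
rr=T[150:345,235:325][m[150:345,235:325]]
print('x ext',np.percentile(rr[:,0],[.5,2,50,98,99.5]))
top=rr[rr[:,0]>.03];print('nut1 x',np.percentile(top[:,0],[1,50,99]),'y',np.percentile(top[:,1],[1,99]),'z',np.percentile(top[:,2],[1,99]))
b=rr[rr[:,0]<-.03]
if len(b): print('nut2 x',np.percentile(b[:,0],[1,50,99]),'y',np.percentile(b[:,1],[1,99]),len(b))
# cradle block near
r=P[125:185,245:322].reshape(-1,3);t=T[125:185,245:322].reshape(-1,3);k=(r[:,2]>.014)&(r[:,2]<.045)
print('blk tool x',np.percentile(t[k][:,0],[1,99]),'y',np.percentile(t[k][:,1],[1,50,99]))
k=(r[:,2]>.003)&(r[:,2]<.045);print('board',np.percentile(t[k][:,0],[1,99]),np.percentile(t[k][:,1],[1,99]))
# tilt: nut-top line in world z
for x0 in(-.04,-.03,-.02,-.01,0,.01,.02,.03):
    g=rr[abs(rr[:,0]-x0)<.004]
    if len(g)>5: print(x0,round(g[:,2].min(),4),len(g))
E
```

```text
x ext [-0.036648   -0.03140788  0.01267819  0.05420153  0.05446414]
nut1 x [0.0303229  0.04714712 0.05453059] y [-0.01490615  0.02439287] z [-0.01057943  0.02079964]
nut2 x [-0.04041584 -0.03114151 -0.03002504] y [-0.01225256  0.02371521] 620
blk tool x [0.04130868 0.06422897] y [-0.01866308  0.00818175  0.03417757]
board [0.02781259 0.06604535] [-0.01883724  0.03517872]
-0.04 -0.0035 78
-0.03 -0.0105 1125
-0.02 -0.0067 632
-0.01 -0.007 662
0 -0.0448 995
0.01 -0.0449 2883
0.02 -0.0073 774
0.03 -0.0069 808
```

```bash
cat >> rel.py <<'E'
def cellrel(T,halfL):
    m=(abs(T[...,1])<.032)&(T[...,2]>-.02)&(T[...,2]<.045)&(T[...,0]>halfL-.03)&(T[...,0]<halfL+.02)
    t=T[m];print('nut1 x',np.percentile(t[:,0],[1,99]),'y',np.percentile(t[:,1],[1,99]),'z',np.percentile(t[:,2],[1,99]),len(t))
E
python3 - <<'E'
from rel import *
grab('wrist','w4');P,T,s=tool('w4');print(s['eef_pos'])
cellrel(T,.048)
r=P[125:185,245:322].reshape(-1,3);t=T[125:185,245:322].reshape(-1,3);
k=(r[:,2]>.014)&(r[:,2]<.045)
print('blk tool x',np.percentile(t[k][:,0],[1,99]),'y',np.percentile(t[k][:,1],[1,50,99]))
k=(r[:,2]>.003)&(r[:,2]<.045);print('board',np.percentile(t[k][:,0],[1,99]),np.percentile(t[k][:,1],[1,99]))
b=T[300:340,250:320].reshape(-1,3);b=b[(b[:,2]<.045)&(b[:,2]>-.02)&(b[:,0]<-.03)];print(np.percentile(b[:,0],[1,99]),np.percentile(b[:,1],[1,99]))
E
```

```text
[ 0.47455918 -0.4677909   0.17343706]
nut1 x [0.01842946 0.04786667] y [-0.02109484  0.01783678] z [-0.01018035  0.02079114] 4357
blk tool x [0.03868735 0.06149613] y [-0.02083992  0.00682041  0.03204019]
board [0.02062861 0.06280106] [-0.02175002  0.03295012]
[-0.04304231 -0.03019986] [-0.01844081  0.01654772]
```

```bash
python3 -m handwheel '[[0,0,0,0.007,0.004,-0.03,1],[0,0,0,0.007,0.004,-0.06,1],[0,0,0,0.007,0.004,-0.09,1],[0,0,0,0.007,0.004,-0.115,1],[0,0,0,0.007,0.004,-0.135,1],[0,0,0,0.007,0.004,-0.15,1],[0,0,0,0.007,0.004,-0.16,1],[0,0,0,0.007,0.004,-0.165,1]]' 25
python3 -m handwheel '[[0,0,0,0,0,-0.002,1],[0,0,0,0,0,-0.004,1],[0,0,0,0,0,-0.006,1],[0,0,0,0,0,-0.008,1],[0,0,0,0,0,-0.01,1],[0,0,0,0,0,-0.011,1],[0,0,0,0,0,-0.012,1],[0,0,0,0,0,-0.012,1]]' 25
python3 - <<'E'
from h import *
grab('scene','s1');im=cv2.imread('pics/s1.png');cv2.imwrite('pics/s1c.png',cv2.resize(im[180:340,240:480],None,fx=3,fy=3))
E
```

```text
time_s: 6.97
eef_pos: [0.4829, -0.4593, 0.0502]
ee_rot: [[-0.4, 0.916, -0.001], [0.916, 0.4, 0.001], [0.001, -0.0, -1.0]]
contact_force: [-0.5, -0.3, -1.3]
finger_gap: 0.0271
grasp_force: 25.0
time_s: 7.63
eef_pos: [0.4819, -0.4615, 0.0441]
ee_rot: [[-0.398, 0.917, -0.001], [0.917, 0.398, -0.003], [-0.002, -0.002, -1.0]]
contact_force: [-12.6, 0.2, 19.8]
finger_gap: 0.0273
grasp_force: 25.0
```

View pics/s1c.png

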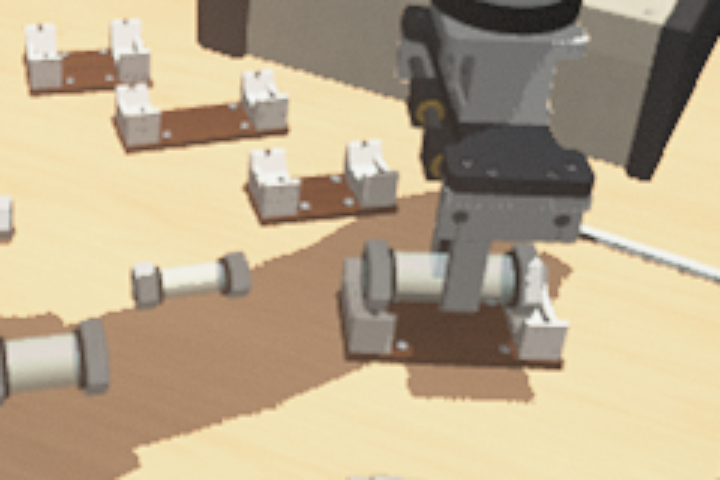

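The cell is over the wide long cradle, riding on the +x slopes about 4 mm high; nudging in -x/-y.

```bash
python3 -m handwheel '[[0,0,0,0,0,0.003,1],[0,0,0,-0.002,-0.002,0.006,1],[0,0,0,-0.004,-0.003,0.006,1],[0,0,0,-0.004,-0.003,0.004,1],[0,0,0,-0.004,-0.003,0.002,1],[0,0,0,-0.004,-0.003,0,1],[0,0,0,-0.004,-0.003,0,1],[0,0,0,-0.004,-0.003,0,1]]' 25
python3 - <<'E'
from rel import *
grab('wrist','w5');P,T,s=tool('w5');print(s['eef_pos'],s['contact_force']);cellrel(T,.048)
k=(P[...,2]>.014)&(P[...,2]<.045)&(T[...,0]>.055)&(T[...,0]<.07)&(abs(T[...,1])<.04);t=T[k];print(np.percentile(t[:,0],[1,99]),np.percentile(t[:,1],[1,99]))
E
```

```text
time_s: 8.35
eef_pos: [0.48, -0.4618, 0.0419]
ee_rot: [[-0.4, 0.917, -0.0], [0.917, 0.4, 0.0], [0.0, -0.0, -1.0]]
contact_force: [-1.9, -0.4, -0.1]
finger_gap: 0.0275
grasp_force: 25.0
[ 0.48001097 -0.46186364  0.0420083 ] [-0.66161133 -0.7104742  -1.27927822]
nut1 x [0.01854487 0.06742608] y [-0.02964766  0.03123969] z [-0.00954564  0.04428143] 10229
[0.05501745 0.05832593] [-0.02833425  0.02427448]
```

```bash
python3 -m handwheel '[[0,0,0,0.001,-0.002,0,1],[0,0,0,0.001,-0.002,-0.001,1],[0,0,0,0.001,-0.002,-0.002,1],[0,0,0,0.001,-0.002,-0.003,1],[0,0,0,0.001,-0.002,-0.004,1],[0,0,0,0.001,-0.002,-0.004,1],[0,0,0,0.001,-0.002,-0.004,1],[0,0,0,0.001,-0.002,-0.004,1]]' 25
```

```text
time_s: 9.07
eef_pos: [0.4803, -0.4643, 0.0401]
ee_rot: [[-0.399, 0.917, -0.001], [0.917, 0.399, -0.001], [-0.001, -0.001, -1.0]]
contact_force: [-8.3, 1.1, 14.4]
finger_gap: 0.0271
grasp_force: 25.0
```

```bash
python3 -m handwheel '[[0,0,0,-0.001,0,0,1],[0,0,0,-0.001,0,0,1],[0,0,0,-0.001,0,0,0.35],[0,0,0,-0.001,0,0,0.2],[0,0,0,-0.001,0,0,0],[0,0,0,-0.001,0,0,-0.1],[0,0,0,-0.001,0,0,-0.1],[0,0,0,-0.001,0,0,-0.1]]' 25
python3 -m handwheel '[[0,0,0,0,0,0.03,-0.1],[0,0,0,0,0,0.07,-0.1],[0,0,0,0,0,0.12,-0.1],[0,0,0,0,0,0.16,-0.1],[0,0,0,0,0,0.18,-0.1],[0,0,0,0,0,0.18,-0.1],[0,0,0,0,0,0.18,-0.1],[0,0,0,0,0,0.18,-0.1]]' 25
python3 - <<'E'
from rel import *
im=grab('wrist','w6');P,T,s=tool('w6')
c=im['frame'][60:340,160:420];cv2.imwrite('pics/w6c.png',cv2.resize(c,None,fx=2,fy=2))
m=(P[...,2]>.042)&(P[...,2]<.08)&(abs(T[...,0])<.06)&(abs(T[...,1])<.03)
q=P[m];r=cv2.minAreaRect((q[:,:2]*1000).astype(np.float32));print(r,np.percentile(q[:,2],[50,97]))
for a,b in((.034,.05),(-.05,-.034)):
    k=m&(T[...,0]>a)&(T[...,0]<b);print(np.percentile(P[k][:,2],[50,90,99]),P[k].mean(0),k.sum())
E
```

```text
time_s: 9.73
eef_pos: [0.4801, -0.4633, 0.0391]
ee_rot: [[-0.4, 0.916, -0.0], [0.916, 0.4, 0.0], [0.0, -0.0, -1.0]]
contact_force: [-0.7, 0.3, 0.4]
finger_gap: 0.0519
grasp_force: 0.0
time_s: 10.4
eef_pos: [0.4796, -0.4631, 0.1731]
ee_rot: [[-0.4, 0.917, -0.001], [0.917, 0.4, 0.001], [0.001, -0.001, -1.0]]
contact_force: [0.2, 0.2, -0.8]
finger_gap: 0.0517
grasp_force: 0.0
((480.4124755859375, -462.374755859375), (29.301734924316406, 96.5450210571289), 23.735610961914062) [0.04474746 0.04959704]
[0.04825854 0.04947723 0.05010313] [ 0.46374013 -0.42416057  0.04747754] 549
[0.04810547 0.04950943 0.05028342] [ 0.49671561 -0.49952146  0.0474235 ] 458
```

View pics/w6c.png

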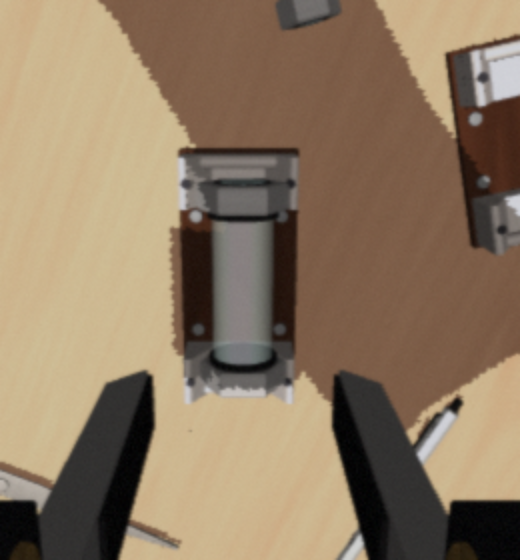

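Seated: both nut tops are at about 50 mm, as they should be. Next is the slim short cell.

```bash
python3 -m handwheel '[[0,0,0.02,-0.01,0.045,0,-0.1],[0,0,0.04,-0.025,0.09,0,-0.1],[0,0,0.06,-0.038,0.135,0,-0.1],[0,0,0.083,-0.051,0.18,0,-0.1],[0,0,0.083,-0.051,0.196,0,-0.1],[0,0,0.083,-0.051,0.196,0,-0.1],[0,0,0.083,-0.051,0.196,0,-0.1],[0,0,0.083,-0.051,0.196,0,-0.1]]' 25
cat > obj.py <<'E'
from rel import *
import sys
def obj(tag,lo,hi,xr,yr):
    im=grab('wrist',tag);P,T,s=tool(tag)
    m=((P[...,2]>lo)&(P[...,2]<hi)&(abs(T[...,0])<xr)&(abs(T[...,1])<yr)).astype(np.uint8)
    n,l,st,_=cv2.connectedComponentsWithStats(m)
    print('tcp',np.round(s['eef_pos'],4))
    for i in range(1,n):
        if st[i,4]<100: continue
        q=T[l==i];r=cv2.minAreaRect((q[:,:2]*1000).astype(np.float32));b=cv2.boxPoints(r)
        e=max([b[1]-b[0],b[2]-b[1]],key=np.linalg.norm);a=(np.degrees(np.arctan2(e[1],e[0]))+90)%180-90
        R=np.array(s['ee_rot']);w=R[:2,:2]@np.array(r[0])
        print('tool mm',np.round(r[0],1),'size',np.round(sorted(r[1]),1),'tool ang',round(a,1),'world shift mm',np.round(w,1),'ztop',round(np.percentile(P[l==i][:,2],97),4),st[i,4])
obj(sys.argv[1],*map(float,sys.argv[2:6]))
E
python3 obj.py w7 .009 .05 .06 .035
```

```text
time_s: 11.12
eef_pos: [0.4417, -0.3174, 0.1737]
ee_rot: [[-0.622, 0.783, -0.0], [0.783, 0.622, 0.0], [0.0, -0.0, -1.0]]
contact_force: [-0.3, -0.5, -0.1]
finger_gap: 0.0515
grasp_force: 0.0
tcp [ 0.4417 -0.3175  0.1737]
tool mm [ 0.9 -0.5] size [27.3 69.2] tool ang 0.4 world shift mm [-1.   0.4] ztop 0.0234 1589
```

```bash
python3 -m handwheel '[[0,0,0,-0.001,0,-0.045,-0.1],[0,0,0,-0.001,0,-0.09,-0.1],[0,0,0,-0.001,0,-0.135,-0.1],[0,0,0,-0.001,0,-0.17,-0.1],[0,0,0,-0.001,0,-0.19,-0.1],[0,0,0,-0.001,0,-0.201,-0.1],[0,0,0,-0.001,0,-0.201,0],[0,0,0,-0.001,0,-0.201,0.5]]' 25
python3 -m handwheel '[[0,0,0,0,0,0,1],[0,0,0,0,0,0,1],[0,0,0,0,0,0,1],[0,0,0,0,0,0,1],[0,0,0,0,0,0,1],[0,0,0,0,0,0,1],[0,0,0,0,0,0,1],[0,0,0,0,0,0,1]]' 25
```

```text
time_s: 11.83
eef_pos: [0.4413, -0.3168, 0.0236]
ee_rot: [[-0.622, 0.783, -0.0], [0.783, 0.622, 0.0], [0.0, 0.0, -1.0]]
contact_force: [-0.4, 0.2, -0.1]
finger_gap: 0.0431
grasp_force: 0.0
time_s: 12.5
eef_pos: [0.4413, -0.3168, 0.0241]
ee_rot: [[-0.623, 0.783, 0.001], [0.783, 0.623, -0.001], [-0.001, -0.0, -1.0]]
contact_force: [-1.0, 0.6, 7.9]
finger_gap: 0.0174
grasp_force: 25.0
```

```bash
python3 -m handwheel '[[0,0,0,0,0,0.01,1],[0,0,0,0,0,0.04,1],[0,0,0,0,0,0.09,1],[0,0,0,0,0,0.14,1],[0,0,0,0.03,-0.008,0.175,1],[0,0,-0.006,0.08,-0.022,0.19,1],[0,0,-0.012,0.13,-0.037,0.19,1],[0,0,-0.012,0.173,-0.049,0.19,1]]' 25
python3 -m handwheel '[[0,0,0,0,0,0,1],[0,0,0,0,0,0,1],[0,0,0,0,0,0,1],[0,0,0,0,0,0,1],[0,0,0,0,0,0,1],[0,0,0,0,0,0,1],[0,0,0,0,0,0,1],[0,0,0,0,0,0,1]]' 25
python3 obj.py w8 .009 .05 .07 .05;python3 - <<'E'
from rel import *
P,T,s=tool('w8');cellrel(T,.034)
k=(P[...,2]>.003)&(P[...,2]<.045)&(T[...,0]>.03)&(T[...,0]<.06)&(abs(T[...,1])<.05);t=T[k];print('board',np.percentile(t[:,0],[1,99]),np.percentile(t[:,1],[1,99]))
E
```

```text
time_s: 13.17
eef_pos: [0.5729, -0.3541, 0.1679]
ee_rot: [[-0.591, 0.807, 0.002], [0.807, 0.591, -0.002], [-0.003, 0.001, -1.0]]
contact_force: [-0.2, 0.3, 0.3]
finger_gap: 0.0173
grasp_force: 25.0
time_s: 13.83
eef_pos: [0.5705, -0.3533, 0.1661]
ee_rot: [[-0.593, 0.806, -0.0], [0.806, 0.593, -0.0], [-0.0, -0.0, -1.0]]
contact_force: [-0.5, -0.0, -1.2]
finger_gap: 0.0173
grasp_force: 25.0
tcp [ 0.5706 -0.3532  0.1661]
tool mm [32.8 -1.1] size [23.2 39.1] tool ang 89.8 world shift mm [-20.4  25.8] ztop 0.0315 1237
nut1 x [0.0045792  0.03488515] y [-0.01892715  0.02081223] z [-0.01918028  0.02029811] 4075
board [0.03012796 0.04624771] [-0.0205497  0.0206145]
```

```bash
python3 -m handwheel '[[0,0,0,0.001,-0.002,-0.04,1],[0,0,0,0.001,-0.002,-0.08,1],[0,0,0,0.001,-0.002,-0.115,1],[0,0,0,0.001,-0.002,-0.138,1],[0,0,0,0.001,-0.002,-0.15,1],[0,0,0,0.001,-0.002,-0.154,1],[0,0,0,0.001,-0.002,-0.156,1],[0,0,0,0.001,-0.002,-0.157,1]]' 25
python3 -m handwheel '[[0,0,0,0,0,-0.001,1],[0,0,0,0,0,-0.002,1],[0,0,0,0,0,-0.003,1],[0,0,0,0,0,-0.004,1],[0,0,0,0,0,-0.005,1],[0,0,0,0,0,-0.005,1],[0,0,0,0,0,-0.005,1],[0,0,0,0,0,-0.005,1]]' 25
```

```text
time_s: 14.55
eef_pos: [0.5721, -0.3549, 0.0492]
ee_rot: [[-0.593, 0.805, 0.001], [0.805, 0.593, -0.001], [-0.001, 0.0, -1.0]]
contact_force: [1.1, 0.4, 0.3]
finger_gap: 0.0175
grasp_force: 25.0
time_s: 15.22
eef_pos: [0.5716, -0.3547, 0.0444]
ee_rot: [[-0.593, 0.805, -0.0], [0.805, 0.593, -0.0], [-0.0, -0.0, -1.0]]
contact_force: [0.3, 0.4, 0.4]
finger_gap: 0.0171
grasp_force: 25.0
```

```bash
python3 -m handwheel '[[0,0,0,0,0,-0.001,1],[0,0,0,0,0,-0.001,1],[0,0,0,0,0,-0.002,1],[0,0,0,0,0,-0.002,1],[0,0,0,0,0,-0.002,1],[0,0,0,0,0,-0.002,1],[0,0,0,0,0,-0.002,1],[0,0,0,0,0,-0.002,1]]' 25
```

```text
time_s: 15.88
eef_pos: [0.5716, -0.3547, 0.044]
ee_rot: [[-0.593, 0.805, 0.0], [0.805, 0.593, -0.001], [-0.001, -0.0, -1.0]]
contact_force: [-7.0, 3.4, 16.5]
finger_gap: 0.0169
grasp_force: 25.0
```

```bash
python3 -m handwheel '[[0,0,0,0,0,0,0.7],[0,0,0,0,0,0,0.6],[0,0,0,0,0,0,0.5],[0,0,0,0,0,0,0.4],[0,0,0,0,0,0,0.3],[0,0,0,0,0,0,0.1],[0,0,0,0,0,0,0],[0,0,0,0,0,0,0]]' 25
python3 -m handwheel '[[0,0,0,0,0,0.03,0],[0,0,0,0,0,0.07,0],[0,0,0,0,0,0.12,0],[0,0,0,0,0,0.16,-0.1],[0,0,0,0,0,0.18,-0.3],[0,0,0,0,0,0.18,-0.3],[0,0,0,0,0,0.18,-0.3],[0,0,0,0,0,0.18,-0.3]]' 25
cat > seat.py <<'E'
from rel import *
import sys
tag=sys.argv[1];lo=float(sys.argv[2]);h=float(sys.argv[3])
grab('wrist',tag);P,T,s=tool(tag);print(s['eef_pos'])
m=(P[...,2]>lo)&(P[...,2]<.08)&(abs(T[...,0])<.09)&(abs(T[...,1])<.03)
q=P[m];r=cv2.minAreaRect((q[:,:2]*1000).astype(np.float32));print(r)
x0=np.median(T[m][:,0]);x0=(np.percentile(T[m][:,0],1)+np.percentile(T[m][:,0],99))/2
for a in(1,-1):
    k=m&(abs(T[...,0]-x0-a*(h-.006))<.005);print(np.percentile(P[k][:,2],[50,90,99]),k.sum())
E
python3 seat.py w9 .037 .034
```

```text
time_s: 16.55
eef_pos: [0.5715, -0.3546, 0.0428]
ee_rot: [[-0.593, 0.805, -0.0], [0.805, 0.593, 0.0], [0.0, -0.0, -1.0]]
contact_force: [-0.7, -0.3, 0.7]
finger_gap: 0.0465
grasp_force: 0.0
time_s: 17.22
eef_pos: [0.5711, -0.3545, 0.1768]
ee_rot: [[-0.593, 0.805, -0.001], [0.805, 0.593, 0.001], [0.001, -0.001, -1.0]]
contact_force: [0.5, -0.5, -0.8]
finger_gap: 0.0607
grasp_force: 0.0
[ 0.57095245 -0.35439439  0.17650933]
((572.1581420898438, -353.6078796386719), (20.784442901611328, 68.23735046386719), 36.731834411621094)
[0.04243016 0.04344096 0.04429018] 264
[0.04247654 0.04347372 0.04413253] 216
```

```bash
python3 -m handwheel '[[0,0,0,-0.04,0.013,0,-0.3],[0,0,0,-0.09,0.03,0,-0.3],[0,0,0,-0.14,0.047,0,-0.3],[0,0,0,-0.19,0.064,0,-0.3],[0,0,0,-0.24,0.08,0,-0.3],[0,0,0,-0.28,0.094,0,-0.3],[0,0,0,-0.31,0.104,0,-0.3],[0,0,0,-0.315,0.106,0,-0.3]]' 25
python3 -m handwheel '[[0,0,0,0,0,0,-0.3],[0,0,0,0,0,0,-0.3],[0,0,0,0,0,0,-0.3],[0,0,0,0,0,0,-0.3],[0,0,0,0,0,0,-0.3],[0,0,0,0,0,0,-0.3],[0,0,0,0,0,0,-0.3],[0,0,0,0,0,0,-0.3]]' 25
python3 obj.py w10 .009 .05 .06 .04
```

```text
time_s: 17.93
eef_pos: [0.3314, -0.2741, 0.177]
ee_rot: [[-0.591, 0.806, -0.003], [0.806, 0.591, 0.001], [0.002, -0.002, -1.0]]
contact_force: [0.6, -0.7, 0.6]
finger_gap: 0.061
grasp_force: 0.0
time_s: 18.6
eef_pos: [0.3354, -0.2751, 0.1779]
ee_rot: [[-0.593, 0.805, -0.0], [0.805, 0.593, 0.0], [0.0, 0.0, -1.0]]
contact_force: [-0.2, -0.1, -0.6]
finger_gap: 0.061
grasp_force: 0.0
tcp [ 0.3354 -0.2751  0.1779]
tool mm [ 0.2 -3.1] size [41.3 68.9] tool ang -0.7 world shift mm [-2.6 -1.6] ztop 0.0356 2540
```

```bash
python3 -m handwheel '[[0,0,0,-0.003,-0.002,-0.045,-0.3],[0,0,0,-0.003,-0.002,-0.09,-0.3],[0,0,0,-0.003,-0.002,-0.135,-0.3],[0,0,0,-0.003,-0.002,-0.17,-0.3],[0,0,0,-0.003,-0.002,-0.19,-0.3],[0,0,0,-0.003,-0.002,-0.202,-0.3],[0,0,0,-0.003,-0.002,-0.202,0],[0,0,0,-0.003,-0.002,-0.202,0.3]]' 25
python3 -m handwheel '[[0,0,0,0,0,0,1],[0,0,0,0,0,0,1],[0,0,0,0,0,0,1],[0,0,0,0,0,0,1],[0,0,0,0,0,0,1],[0,0,0,0,0,0,1],[0,0,0,0,0,0,1],[0,0,0,0,0,0,1]]' 25
```

```text
time_s: 19.32
eef_pos: [0.3333, -0.2767, 0.0268]
ee_rot: [[-0.593, 0.805, 0.0], [0.805, 0.593, -0.0], [-0.0, -0.0, -1.0]]
contact_force: [-0.0, 0.8, -0.7]
finger_gap: 0.0511
grasp_force: 0.0
time_s: 19.98
eef_pos: [0.3333, -0.2771, 0.0271]
ee_rot: [[-0.593, 0.805, 0.001], [0.805, 0.593, -0.001], [-0.001, -0.0, -1.0]]
contact_force: [-2.3, 0.3, 10.6]
finger_gap: 0.0272
grasp_force: 25.0
```

```bash
python3 -m handwheel '[[0,0,0,0,0,0.01,1],[0,0,0,0,0,0.04,1],[0,0,0,0,0,0.09,1],[0,0,0,0,0,0.14,1],[0,0,0,0.02,0.01,0.18,1],[0,0,0,0.06,0.027,0.2,1],[0,0,0,0.1,0.044,0.2,1],[0,0,0,0.14,0.062,0.2,1]]' 25
python3 -m handwheel '[[0,0,0,0.045,0.02,0,1],[0,0,0,0.09,0.04,0,1],[0,0,0,0.135,0.06,0,1],[0,0,0,0.18,0.08,0,1],[0,0,-0.007,0.22,0.098,0,1],[0,0,-0.007,0.26,0.116,0,1],[0,0,-0.007,0.276,0.123,0,1],[0,0,-0.007,0.281,0.125,0,1]]' 25
python3 -m handwheel '[[0,0,0,0,0,0,1],[0,0,0,0,0,0,1],[0,0,0,0,0,0,1],[0,0,0,0,0,0,1],[0,0,0,0,0,0,1],[0,0,0,0,0,0,1],[0,0,0,0,0,0,1],[0,0,0,0,0,0,1]]' 25
python3 obj.py w11 .009 .05 .07 .05;python3 - <<'E'
from rel import *
P,T,s=tool('w11');cellrel(T,.034)
k=(P[...,2]>.003)&(P[...,2]<.045)&(T[...,0]>.03)&(T[...,0]<.06)&(abs(T[...,1])<.05);t=T[k];print('board',np.percentile(t[:,0],[1,99]),np.percentile(t[:,1],[1,99]))
E
```

```text
time_s: 20.65
eef_pos: [0.4394, -0.2301, 0.1784]
ee_rot: [[-0.592, 0.806, 0.002], [0.806, 0.592, -0.002], [-0.003, 0.0, -1.0]]
contact_force: [-0.1, -1.3, -1.8]
finger_gap: 0.0274
grasp_force: 25.0
time_s: 21.32
eef_pos: [0.6503, -0.1341, 0.1765]
ee_rot: [[-0.577, 0.817, 0.0], [0.817, 0.577, 0.002], [0.001, 0.001, -1.0]]
contact_force: [-0.7, 0.9, -2.2]
finger_gap: 0.0273
grasp_force: 25.0
time_s: 21.98
eef_pos: [0.6487, -0.1365, 0.1765]
ee_rot: [[-0.575, 0.818, -0.0], [0.818, 0.575, -0.0], [-0.0, -0.0, -1.0]]
contact_force: [-0.4, 0.6, -0.4]
finger_gap: 0.0273
grasp_force: 25.0
tcp [ 0.6487 -0.1365  0.1765]
tool mm [33.2 -1. ] size [23.3 53.4] tool ang -90.0 world shift mm [-19.9  26.6] ztop 0.0315 1496
nut1 x [0.00463802 0.03504413] y [-0.02354187  0.02556957] z [-0.01905812  0.02436693] 5899
board [0.03015183 0.04619664] [-0.02745058  0.02534793]
```

```bash
python3 -m handwheel '[[0,0,0,0.001,-0.002,-0.04,1],[0,0,0,0.001,-0.002,-0.08,1],[0,0,0,0.001,-0.002,-0.12,1],[0,0,0,0.001,-0.002,-0.148,1],[0,0,0,0.001,-0.002,-0.162,1],[0,0,0,0.001,-0.002,-0.17,1],[0,0,0,0.001,-0.002,-0.173,1],[0,0,0,0.001,-0.002,-0.174,1]]' 25
python3 -m handwheel '[[0,0,0,0,0,-0.001,1],[0,0,0,0,0,-0.002,1],[0,0,0,0,0,-0.003,1],[0,0,0,0,0,-0.004,1],[0,0,0,0,0,-0.005,1],[0,0,0,0,0,-0.006,1],[0,0,0,0,0,-0.006,1],[0,0,0,0,0,-0.006,1]]' 25
```

```text
time_s: 22.7
eef_pos: [0.6501, -0.1379, 0.0467]
ee_rot: [[-0.575, 0.818, 0.001], [0.818, 0.575, -0.0], [-0.001, 0.001, -1.0]]
contact_force: [-0.2, -0.3, -0.4]
finger_gap: 0.0276
grasp_force: 25.0
time_s: 23.37
eef_pos: [0.6495, -0.1379, 0.0414]
ee_rot: [[-0.575, 0.818, -0.0], [0.818, 0.575, -0.0], [0.0, -0.0, -1.0]]
contact_force: [-0.2, 0.3, -1.0]
finger_gap: 0.0273
grasp_force: 25.0
```

```bash
python3 -m handwheel '[[0,0,0,0,0,-0.001,1],[0,0,0,0,0,-0.001,1],[0,0,0,0,0,-0.001,1],[0,0,0,0,0,-0.002,1],[0,0,0,0,0,-0.002,1],[0,0,0,0,0,-0.002,1],[0,0,0,0,0,-0.002,1],[0,0,0,0,0,-0.002,1]]' 25
```

```text
time_s: 24.03
eef_pos: [0.6496, -0.1379, 0.0411]
ee_rot: [[-0.575, 0.818, 0.0], [0.818, 0.575, -0.001], [-0.001, -0.0, -1.0]]
contact_force: [-8.3, 0.4, 17.7]
finger_gap: 0.0278
grasp_force: 25.0
```

```bash
python3 -m handwheel '[[0,0,0,0,0,0,0.45],[0,0,0,0,0,0,0.38],[0,0,0,0,0,0,0.3],[0,0,0,0,0,0,0.2],[0,0,0,0,0,0,0.1],[0,0,0,0,0,0,0],[0,0,0,0,0,0,-0.1],[0,0,0,0,0,0,-0.1]]' 25
python3 -m handwheel '[[0,0,0,0,0,0.03,-0.1],[0,0,0,0,0,0.07,-0.1],[0,0,0,0,0,0.12,-0.1],[0,0,0,0,0,0.16,-0.1],[0,0,0,0,0,0.18,-0.1],[0,0,0,0,0,0.18,-0.1],[0,0,0,0,0,0.18,-0.1],[0,0,0,0,0,0.18,-0.1]]' 25
python3 seat.py w12 .037 .034
```

```text
time_s: 24.7
eef_pos: [0.6495, -0.1379, 0.0398]
ee_rot: [[-0.575, 0.818, -0.0], [0.818, 0.575, -0.0], [0.0, -0.0, -1.0]]
contact_force: [0.1, 0.7, 0.7]
finger_gap: 0.0515
grasp_force: 0.0
time_s: 25.37
eef_pos: [0.649, -0.1379, 0.1738]
ee_rot: [[-0.575, 0.818, -0.001], [0.818, 0.575, 0.0], [0.001, -0.001, -1.0]]
contact_force: [-0.3, 0.4, 0.1]
finger_gap: 0.052
grasp_force: 0.0
[ 0.64895324 -0.13789935  0.17356755]
((668.7872314453125, -158.5877685546875), (39.322017669677734, 126.7599105834961), 40.37855911254883)
[0.04817355 0.04948656 0.05027584] 458
[0.04821455 0.04953978 0.05013292] 404
```

```bash
python3 -m handwheel '[[0,0,-0.01,-0.04,0,0,-0.1],[0,0,-0.02,-0.09,0,0,-0.1],[0,0,-0.03,-0.14,0,0,-0.1],[0,0,-0.043,-0.19,0,0,-0.1],[0,0,-0.043,-0.24,0.004,0,-0.1],[0,0,-0.043,-0.28,0.008,0,-0.1],[0,0,-0.043,-0.306,0.008,0,-0.1],[0,0,-0.043,-0.311,0.008,0,-0.1]]' 30
python3 -m handwheel '[[0,0,0,0,0,0,-0.1],[0,0,0,0,0,0,-0.1],[0,0,0,0,0,0,-0.1],[0,0,0,0,0,0,-0.1],[0,0,0,0,0,0,-0.1],[0,0,0,0,0,0,-0.1],[0,0,0,0,0,0,-0.1],[0,0,0,0,0,0,-0.1]]' 30
python3 obj.py w13 .009 .05 .09 .04
```

```text
time_s: 26.08
eef_pos: [0.4129, -0.132, 0.1741]
ee_rot: [[-0.459, 0.889, -0.003], [0.889, 0.459, -0.001], [0.001, -0.003, -1.0]]
contact_force: [1.3, -0.4, -0.2]
finger_gap: 0.0517
grasp_force: 0.0
time_s: 26.75
eef_pos: [0.4164, -0.1318, 0.1749]
ee_rot: [[-0.46, 0.888, -0.0], [0.888, 0.46, 0.0], [0.0, -0.0, -1.0]]
contact_force: [-0.2, -0.7, 0.5]
finger_gap: 0.0519
grasp_force: 0.0
tcp [ 0.4164 -0.1319  0.1749]
tool mm [-17.6  -0.5] size [27.1 97. ] tool ang 0.7 world shift mm [  7.7 -15.9] ztop 0.0235 1992
```

```bash
python3 -m handwheel '[[0,0,0,0,0,-0.045,-0.1],[0,0,0,0,0,-0.09,-0.1],[0,0,0,0,0,-0.135,-0.1],[0,0,0,0,0,-0.17,-0.1],[0,0,0,0,0,-0.19,-0.1],[0,0,0,0,0,-0.201,-0.1],[0,0,0,0,0,-0.201,0.1],[0,0,0,0,0,-0.201,0.3]]' 40
python3 -m handwheel '[[0,0,0,0,0,0,1],[0,0,0,0,0,0,1],[0,0,0,0,0,0,1],[0,0,0,0,0,0,1],[0,0,0,0,0,0,1],[0,0,0,0,0,0,1],[0,0,0,0,0,0,1],[0,0,0,0,0,0,1]]' 40
```

```text
time_s: 27.47
eef_pos: [0.4166, -0.1318, 0.0246]
ee_rot: [[-0.46, 0.888, 0.0], [0.888, 0.46, -0.0], [-0.0, 0.0, -1.0]]
contact_force: [-0.1, -0.7, 0.1]
finger_gap: 0.0421
grasp_force: 0.0
time_s: 28.13
eef_pos: [0.4167, -0.1322, 0.0248]
ee_rot: [[-0.459, 0.888, 0.001], [0.888, 0.459, -0.001], [-0.001, 0.0, -1.0]]
contact_force: [-1.9, -0.9, 11.1]
finger_gap: 0.0171
grasp_force: 40.0
```

```bash
python3 -m handwheel '[[0,0,0,0,0,0.01,1],[0,0,0,0,0,0.04,1],[0,0,0,0,0,0.09,1],[0,0,0,0,0,0.14,1],[0,0,0,0.02,-0.01,0.18,1],[0,0,0.01,0.05,-0.027,0.207,1],[0,0,0.02,0.09,-0.048,0.207,1],[0,0,0.03,0.13,-0.07,0.207,1]]' 40
python3 -m handwheel '[[0,0,0.02,0.04,-0.02,0,1],[0,0,0.04,0.08,-0.042,0,1],[0,0,0.04,0.11,-0.058,0,1],[0,0,0.04,0.12,-0.064,0,1],[0,0,0.04,0.122,-0.065,0,1],[0,0,0.04,0.122,-0.065,0,1],[0,0,0.04,0.122,-0.065,0,1],[0,0,0.04,0.122,-0.065,0,1]]' 40
python3 obj.py w14 .009 .05 .07 .05;python3 - <<'E'
from rel import *
P,T,s=tool('w14');cellrel(T,.030)
k=(P[...,2]>.003)&(P[...,2]<.045)&(T[...,0]>.025)&(T[...,0]<.06)&(abs(T[...,1])<.05);t=T[k];print('board',np.percentile(t[:,0],[1,99]),np.percentile(t[:,1],[1,99]))
# far nut visible
k=(T[...,2]>-.03)&(T[...,2]<.03)&(T[...,0]<-.04)&(T[...,0]>-.08)&(abs(T[...,1])<.02);t=T[k];print('far',len(t),np.percentile(t[:,[0,2]],[1,50,99],axis=0) if len(t) else '')
im=load('w14')['frame'];cv2.imwrite('pics/w14c.png',im)
E
```

```text
time_s: 28.8
eef_pos: [0.5152, -0.1856, 0.1819]
ee_rot: [[-0.542, 0.84, 0.003], [0.84, 0.542, -0.002], [-0.004, 0.001, -1.0]]
contact_force: [0.4, -0.8, -0.7]
finger_gap: 0.017
grasp_force: 40.0
time_s: 29.47
eef_pos: [0.6045, -0.2326, 0.1799]
ee_rot: [[-0.643, 0.766, -0.0], [0.766, 0.643, -0.0], [-0.0, -0.0, -1.0]]
contact_force: [0.4, -0.4, -1.5]
finger_gap: 0.0171
grasp_force: 40.0
tcp [ 0.6047 -0.2327  0.18  ]
tool mm [29.2 -0.2] size [23.2 39.2] tool ang -89.9 world shift mm [-18.9  22.3] ztop 0.0316 1108
nut1 x [0.00072334 0.03127631] y [-0.01886529  0.02064531] z [-0.0192709   0.02100798] 4101
board [0.02539468 0.04210216] [-0.01965281  0.02154956]
far 504 [[-0.05396635  0.00435601]
 [-0.04573087  0.00765195]
 [-0.04013977  0.01829953]]
```

View pics/w14c.png

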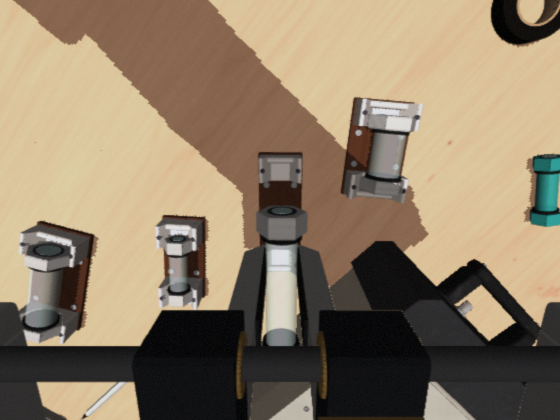

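```bash
python3 -m handwheel '[[0,0,0,0.003,-0.001,-0.03,1],[0,0,0,0.003,-0.001,-0.06,1],[0,0,0,0.003,-0.001,-0.09,1],[0,0,0,0.003,-0.001,-0.12,1],[0,0,0,0.003,-0.001,-0.145,1],[0,0,0,0.003,-0.001,-0.162,1],[0,0,0,0.003,-0.001,-0.171,1],[0,0,0,0.003,-0.001,-0.173,1]]' 40
python3 -m handwheel '[[0,0,0,0,0,-0.001,1],[0,0,0,0,0,-0.002,1],[0,0,0,0,0,-0.003,1],[0,0,0,0,0,-0.004,1],[0,0,0,0,0,-0.005,1],[0,0,0,0,0,-0.006,1],[0,0,0,0,0,-0.006,1],[0,0,0,0,0,-0.006,1]]' 40
```

```text
time_s: 30.18
eef_pos: [0.6071, -0.2337, 0.0491]
ee_rot: [[-0.642, 0.766, -0.001], [0.766, 0.642, 0.0], [0.001, -0.001, -1.0]]
contact_force: [-0.5, -0.1, 0.1]
finger_gap: 0.0166
grasp_force: 40.0
time_s: 30.85
eef_pos: [0.6075, -0.2343, 0.0455]
ee_rot: [[-0.642, 0.767, -0.0], [0.767, 0.642, -0.001], [-0.001, -0.001, -1.0]]
contact_force: [-3.6, -1.6, 4.1]
finger_gap: 0.0168
grasp_force: 40.0
```

```bash
python3 -m handwheel '[[0,0,0,-0.001,-0.001,0,1],[0,0,0,-0.001,-0.001,-0.001,1],[0,0,0,-0.001,-0.001,-0.001,1],[0,0,0,-0.001,-0.001,-0.002,1],[0,0,0,-0.001,-0.001,-0.002,1],[0,0,0,-0.001,-0.001,-0.002,1],[0,0,0,-0.001,-0.001,-0.002,1],[0,0,0,-0.001,-0.001,-0.002,1]]' 40
```

```text
time_s: 31.52
eef_pos: [0.6069, -0.2347, 0.0448]
ee_rot: [[-0.642, 0.767, 0.0], [0.767, 0.642, -0.001], [-0.001, -0.0, -1.0]]
contact_force: [-8.1, 0.6, 20.6]
finger_gap: 0.0171
grasp_force: 40.0
```

Contact at exactly the expected seat height (TCP 0.0448); releasing.

```bash
python3 -m handwheel '[[0,0,0,0,0,0,0.68],[0,0,0,0,0,0,0.6],[0,0,0,0,0,0,0.5],[0,0,0,0,0,0,0.4],[0,0,0,0,0,0,0.3],[0,0,0,0,0,0,0.1],[0,0,0,0,0,0,0],[0,0,0,0,0,0,0]]' 20
python3 -m handwheel '[[0,0,0,0,0,0.03,0],[0,0,0,0,0,0.07,0],[0,0,0,0,0,0.12,0],[0,0,0,0,0,0.16,0],[0,0,0,0,0,0.2,0],[0,0,0,0,0,0.24,0],[0,0,0,0,0,0.24,0],[0,0,0,0,0,0.24,0]]' 20
python3 seat.py w15 .037 .048
python3 - <<'E'
from h import *
im=grab('wrist','w16');P=cloud(im);cv2.imwrite('pics/w16c.png',cv2.resize(im['frame'][60:340,10:420],None,fx=1.9,fy=1.9))
# nut-top heights per cell, world centres & yaw
for n,x,y,a,h in(('WL',.480,-.4625,113.5,.048),('SS',.572,-.3537,126.5,.034),('WS',.650,-.137,125,.034),('SL',.6175,-.247,130,.048)):
    d=np.array([np.cos(np.radians(a)),np.sin(np.radians(a))]);e=np.array([-d[1],d[0]])
    r=P[...,:2]-[x,y];t=r@d;w=r@e
    for s in(1,-1):
        k=(abs(t-s*(h-.006))<.007)&(abs(w)<.012)&(P[...,2]>.035)&(P[...,2]<.08);print(n,s,k.sum(),np.round(np.percentile(P[k][:,2],[50,90,98]),4) if k.sum()>10 else '')
E
```

```text
time_s: 32.18
eef_pos: [0.6068, -0.2346, 0.0436]
ee_rot: [[-0.642, 0.767, -0.0], [0.767, 0.642, 0.0], [0.0, -0.0, -1.0]]
contact_force: [0.4, 0.1, -0.3]
finger_gap: 0.0465
grasp_force: 0.0
time_s: 32.85
eef_pos: [0.6074, -0.2348, 0.2252]
ee_rot: [[-0.642, 0.767, 0.002], [0.767, 0.642, -0.001], [-0.003, 0.001, -1.0]]
contact_force: [0.1, -1.0, -0.6]
finger_gap: 0.0473
grasp_force: 0.0
[ 0.60673838 -0.23472506  0.22365943]
((619.076416015625, -247.83706665039062), (21.081274032592773, 96.98040771484375), 39.69078063964844)
[0.04251046 0.0436479  0.04461456] 201
[0.04237072 0.04363232 0.04436295] 166
WL 1 369 [0.048  0.0494 0.0501]
WL -1 233 [0.0484 0.0494 0.0498]
SS 1 264 [0.0419 0.0434 0.0439]
SS -1 224 [0.042  0.0433 0.0441]
WS 1 354 [0.0485 0.0496 0.0502]
WS -1 328 [0.0485 0.0495 0.0502]
SL 1 270 [0.0421 0.0435 0.0442]
SL -1 246 [0.042  0.0434 0.0439]
```

View pics/w16c.png

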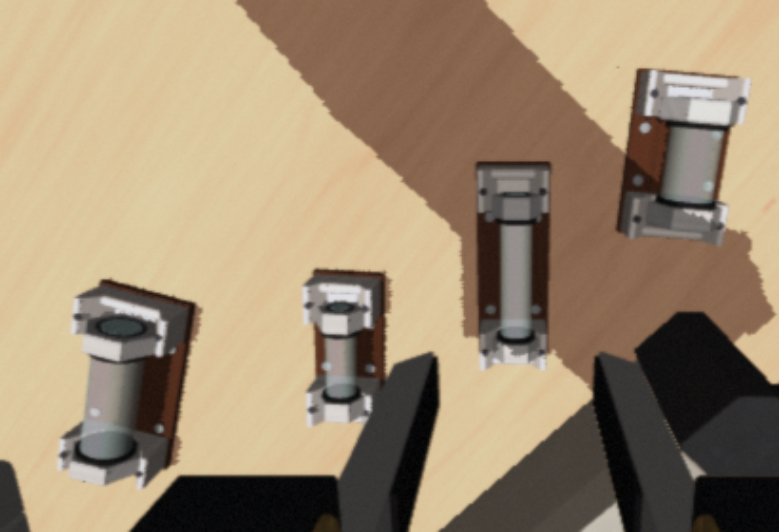

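All four cells sit in their own cradles, with both nuts of each at seat height (about 50 mm for the wide cells, 44 mm for the slim ones) and the gripper clear.

```bash
python3 -c "from cell import robot;print(robot.job_done())"
```

```text
the job is handed in; nothing more can be done
None
```

All four gas cells are in their matching cradles with both nuts of each fully home, the vial and tape were left alone, and I handed the job in at about 33 s of the 106 s limit; the hand-in returned no verdict.

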